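# Fill the last compartment of the chilli crate and sweep it level

### The job

Gently lower the low yellow jar from the counter, upright, into the empty compartment of the wooden crate (the one with the cork disc), so that nothing stands above the rim; leave the tall yellow jar where it stands. Then, with the jar released, slide the blue check bar by its black handle right across the crate to the other end, to prove that nothing sticks up.

Things in the scene. Friction and masses are not known exactly. Their poses are not given: they have to be found in the camera images.
- low_jar: Jar to be packed, on the counter left (+y) of the crate near the tall jar and a low green jar: yellow body 70 mm across, 44 mm high; red lid 62 mm across, 8 mm thick; on it a round red knob 28 mm across, 28 mm tall, to hold it by. 80 mm high in all, 0.14 to 0.3 kg. Origin: centre of its underside, z up.
- tall_jar: The tall jar, same colours, width, lid and knob but 120 mm high in all: it would stand above the crate's rim. Origin: centre of its underside. It stays on the counter.
- pad: Cork disc, 80 mm across, 3 mm thick, fixed at the centre of the empty compartment's floor; the jar stands on it, ending 9 mm below the rim. Origin: centre of its underside, 8 mm above the counter; axes are the crate's. Fixed wooden crate 214 mm square, rim 100 mm high, 8 mm walls, 2 x 2 compartments 96 mm square, dividers only 44 mm high; the other three hold jars like the low one.
- bar (a joint): Blue check bar, 250 mm along the crate's x, 24 mm wide, 12 mm thick, sliding along the crate's y, its underside 2 mm above the rim. Metres: starts at 0 to 0.02, parked beyond the crate's -y end (robot's right), clear of the compartments; grows towards +y to the stop at 0.28 beyond the other end. About 1.5 N of friction; stays where left; blocked by anything above the rim.
- bar_grip (a point): Middle of the bar's upright black handle, 138 mm above the counter; moves with the bar. The handle is 60 mm long (crate's x), 24 mm thick (crate's y) and reaches from the bar's top, 114 mm above the counter, to 152 mm. Axes as the crate's: y is the sliding direction.
Not all that is in view belongs to the job. Leave any pink look-alike of the low_jar alone.

How it is judged:
By the outcome, as a careful person would: the job done as asked, in the order asked, and still so for the second after the job is handed in, with the robot touching nothing.
It also fails if it takes over 53 s, if anything falls off the work surface, if the arm or the gripper's body presses on something with over 40 N, if the wrist force passes 120 N, or if a joint passes its speed limit or range.

### The arm

A 7-joint arm with a two-finger parallel gripper is mounted at the origin on the work surface. World frame = base frame: x ahead of the robot, y to its left, z up, the work surface at z = 0. Lengths are in m, angles in rad, forces in N, time in s.
With the tool pointing down it reaches from about 0.4 to 0.85 m from the base axis. Payload 4.5 kg.
Tool frame: the origin (TCP) lies midway between the tips of the shut fingers; the grasp point (between the pads) lies 19 mm behind it; z points along the fingers, y is the line along which they close (so a half turn about z gives the same grasp; the last joint's range is limited). The gripper opens to 88 mm and grips with 3 to 60 N. Pads are 18 mm wide; open, the fingers measure 123 mm over their backs; the gripper's body (75 mm by 187 mm) begins 45 mm behind the grasp point.
Start: joints at [1.345, 0.689, -0.195, 1.565, 0.157, 0.902, -0.215], TCP at [0.161, -0.604, 0.239] pointing down, gripper open.
Joint ranges: [-3.01, 3.01], [-0.46, 2.08], [-1.47, 1.51], [0.13, 2.56], [-1, 4.14], [0.04, 2.09], [-2.66, 2.66]. Speed limits (rad/s): [2.57, 2.57, 3.14, 3.14, 3.14, 3.14, 3.14].

### API

Orientations are given as a unit quaternion [x, y, z, w].
In Python, from plant import r gives the robot as it stands. The module is installed in compiled form; this text tells all that it offers.
- The arm moves only by the tool step_arm, never from a script. Its argument "series" is a list of rows, each a list of 7 numbers: the shift along the world's x, y, z in mm, then the turn, a rotation vector about the world's x, y, z in rad, then the closure, from 0 (fully open) to 1 (shut). A call has 1 to 20 rows; each row shifts and turns the commanded pose from where the row before left it; what a row does not reach is not made up. A row lasts 1/10 s, in which the tool goes at most 50 mm and 8.59 degrees, less where a joint would pass 70% of its speed; a pose out of reach is approached as far as the arm can. A call is refused whole if a number of a shift passes 50 or a number of a turn 0.15, either way. A call with a gripper value outside its range is refused whole. The fingers move at their own pace and stop on an object; "force" is the grip in N (left out, the last holds). Time passes only in rows, so rows that do not move let the fingers close. It gives the time, the measured TCP pose, the force, the opening and the grip force at its end, in the units of the state.
- r.get_state(): the state, without advancing time (a new reading comes with each control period).
- r.snapshot(name): name is "scene" or "top" or "wrist"; returns (picture, depth): 384x512x3 uint8, blue, green, red; 384x512 float32, m along the optical axis (not along the pixel's ray), 0 where there is no reading.
- r.get_calibration(name): a dict with "intrinsics" (3x3 intrinsics, pixels), "dist_coeffs" ([k1, k2, p1, p2, k3] as OpenCV has them; the pictures are not rectified), "pose" (4x4, takes a point from camera to world coordinates). Camera axes: x right, y up, looking along -z (the intrinsics and any distortion apply to the point x, -y, -z); pixel columns grow to the right and rows downward; lengths in m; the calibration is good to about 2 mm. A picture is of the moment at which its call begins: read the wrist's pose just before it. get_calibration takes no time and is no camera call; for the wrist camera it gives the pose at the moment of the call.
- r.finish_job(): hands the job in; it is judged then, once.
The state is a dict: "clock": time; "q": joint angles; "qd": joint speeds; "joint_torque": joint torques, N m; "tool_pos": TCP position; "eef_rot": TCP orientation; "contact_force": force on the tool from outside, world axes, zero at the start; "moment": the same for the moment, N m; "opening": opening from 0.0 (shut) to 1.0 (fully open); "finger_force": force on a finger pad.
Only numpy, scipy, OpenCV 4.12 (cv2) and the standard library are available. Lean on these libraries where they do the work, as an engineer would, in place of code of your own. Each camera call takes 0.05 s, during which the arm holds its last target. There are 200 camera calls.

## Working session

There is one attempt and no reset: what is moved stays moved. The work goes in short steps, Python scripts to look and compute and a tool call to move; the robot and the scene stay as the last step left them, time stands still between calls to the robot, and variables do not carry over. Pictures are saved under pics/ and viewed, at most 10 in all, crops included, and the job is handed in when it is done.

Besides the shell and the picture viewer there is one more tool, called after "Emit:" in YAML: its name, and indented under it one key for each argument. step_arm: Moves the arm, as the interface text tells. Its arguments: {"type":"object","properties":{"series":{"type":"array"},"force":{"type":"number"}},"required":["series"]}

```bash
mkdir -p pics
cat > h.py <<'E'
import numpy as np, cv2
from plant import r
def snap(n):
    c=r.get_calibration(n); im,d=r.snapshot(n); return im,d,c
def rays(c,px):
    px=np.array(px,float).reshape(-1,1,2)
    u=cv2.undistortPoints(px,np.array(c["intrinsics"],float),np.array(c["dist_coeffs"],float)).reshape(-1,2)
    T=np.array(c["pose"]); d=np.c_[u[:,0],-u[:,1],-np.ones(len(u))]
    return T[:3,3],d@T[:3,:3].T
def plane(c,px,z):
    o,d=rays(c,px); return o+d*((z-o[2])/d[:,2])[:,None]
def depthpt(c,px,dep):
    o,d=rays(c,px); dd=np.array([dep[int(round(v)),int(round(u))] for u,v in np.array(px).reshape(-1,2)])
    return o+d*dd[:,None]
E
python3 - <<'E'
from h import *
a,d,c=snap("scene"); b,d2,c2=snap("top")
cv2.imwrite("pics/scene.png",a); cv2.imwrite("pics/top.png",b)
s=r.get_state(); print(s)
for n in(c,c2): print(np.round(n["pose"],3),n["intrinsics"],n["dist_coeffs"])
E
```

```text
{'clock': 0.1, 'q': array([ 1.34478549,  0.68990204, -0.19452759,  1.5662308 ,  0.15730546,
        0.90250483, -0.21508712]), 'qd': array([-7.43312073e-04, -4.70601812e-03,  2.85070788e-03, -2.79815894e-03,
        7.72890049e-04, -6.09450680e-07,  6.28907296e-04]), 'joint_torque': array([-3.44698696e-03, -5.28506041e+01, -1.27145983e+00, -1.53839743e+01,
       -5.25128294e-02,  2.02697491e-03,  4.59104865e-05]), 'tool_pos': array([ 0.16037576, -0.60348724,  0.23799168]), 'eef_rot': array([ 9.91567512e-01,  1.29588527e-01, -1.66495764e-04, -8.09615659e-04]), 'contact_force': array([ 0.57335398, -0.55180593,  0.11142913]), 'moment': array([-0.00522298,  0.01257009,  0.01824582]), 'finger_force': 0.0, 'opening': 0.9997285536572403}
[[ 0.807 -0.433  0.402  0.824]
 [ 0.591  0.573 -0.568 -0.414]
 [ 0.016  0.696  0.718  0.695]
 [ 0.     0.     0.     1.   ]] [[382.81106892   0.         246.85572219]
 [  0.         382.81106892 193.72632739]
 [  0.           0.           1.        ]] [-0.02926875  0.          0.          0.          0.        ]
[[-0.002  0.98  -0.2    0.265]
 [-1.    -0.002  0.003  0.06 ]
 [ 0.003  0.2    0.98   1.177]
 [ 0.     0.     0.     1.   ]] [[435.35013487   0.         243.74810752]
 [  0.         435.35013487 186.43092117]
 [  0.           0.           1.        ]] [-0.09561628  0.          0.          0.          0.        ]
```

View pics/scene.png

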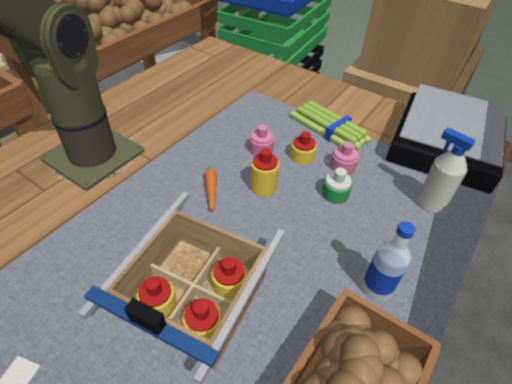

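View pics/top.png

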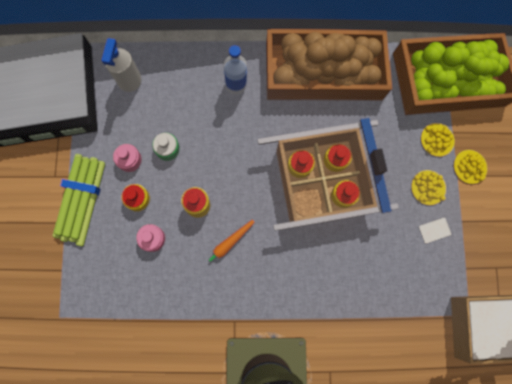

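The scene picture shows the low yellow jar at about (304,148), the tall one at (265,172), the cork compartment at (187,260) and the black handle at (146,316). In the top picture they are at (134,197), (195,201), (308,205) and (378,161). Two pink look-alikes and a green jar stand near the low jar.

Run:
```python
from h import *
from itertools import product
S={n:snap(n) for n in("scene","top")}
def tri(a,b):
    (o1,d1),(o2,d2)=rays(S["scene"][2],a),rays(S["top"][2],b)
    d1,d2=d1[0],d2[0]; t=np.linalg.lstsq(np.c_[d1,-d2],o2-o1,rcond=None)[0]
    p,q=o1+d1*t[0],o2+d2*t[1]; return (p+q)/2*1000,np.linalg.norm(p-q)*1000
def cloud(n,m):
    im,d,c=S[n]; v,u=np.nonzero(m&(d>0)); 
    return depthpt(c,np.c_[u,v],d)*1000
def win(n,cx,cy,w=26,h=26):
    m=np.zeros((384,512),bool); m[cy-h:cy+h,cx-w:cx+w]=1; return m
H={n:cv2.cvtColor(S[n][0],cv2.COLOR_BGR2HSV) for n in S}
def col(n,k):
    h,s,v=[H[n][...,i].astype(int) for i in range(3)]
    return {"red":((h<8)|(h>172))&(s>150)&(v>70),"yel":(h>18)&(h<35)&(s>150)&(v>80),"blk":(v<50),"blue":(h>100)&(h<120)&(s>150)}[k]
pos={"low":{"scene":(304,148),"top":(134,197)},"tall":{"scene":(265,168),"top":(195,201)},
 "handle":{"scene":(146,316),"top":(378,161)}}
for k in pos:
  for n in S:
    cc=col(n,"blk" if k=="handle" else "red")&win(n,*pos[k][n])
    P=cloud(n,cc); zt=np.percentile(P[:,2],97)
    T=P[P[:,2]>zt-6]
    v,u=np.nonzero(cc); print(k,n,len(P),"zmax",zt.round(1),"top mean",T.mean(0).round(1),"mid",((T.max(0)+T.min(0))/2).round(1),"ext",np.ptp(T,axis=0).round(1))
    pos[k][n+"c"]=None
# red lid+knob centroid two-view check
def knob(n,k):
    cc=col(n,"red")&win(n,*pos[k][n]); im,d,c=S[n]; v,u=np.nonzero(cc&(d>0)); P=depthpt(c,np.c_[u,v],d)*1000
    s=P[:,2]>np.percentile(P[:,2],97)-4; return [u[s].mean(),v[s].mean()]
for k in("low","tall"): print(k,"tri",tri(knob("scene",k),knob("top",k)))
# bar: depth points 
for n in S:
    cc=col(n,"blue")&win(n,*{"scene":(150,320),"top":(375,165)}[n],*{"scene":(75,45),"top":(28,60)}[n])
    P=cloud(n,cc); P=P[(P[:,2]>106)&(P[:,2]<120)]; print("bar",n,len(P),P.mean(0).round(1),cv2.minAreaRect(P[:,:2].astype(np.float32)))
# cork by depth
    cx,cy={"scene":(187,260),"top":(308,205)}[n]
    P=cloud(n,win(n,cx,cy,5,5)); print("cork",n,P.mean(0).round(1),P.std(0).round(1))
    # crate rim points
    m=win(n,*{"scene":(188,285),"top":(326,175)}[n],*{"scene":(95,85),"top":(52,55)}[n])&~col(n,"blue")&~col(n,"red")
    P=cloud(n,m); R=P[(P[:,2]>95)&(P[:,2]<105)]; print("rim",n,len(R),np.median(R[:,2]).round(1),cv2.minAreaRect(R[:,:2].astype(np.float32)))
for n in S: cv2.imwrite(f"pics/{n}_d.png",S[n][1])
```

```text
low scene 266 zmax 80.2 top mean [472.1 343.2  78.7] mid [472.  344.7  78.2] ext [20.9 23.4  7.6]
low top 354 zmax 83.1 top mean [469.  348.5  80.6] mid [469.1 349.   81.3] ext [23.9 28.7  8.2]
tall scene 366 zmax 120.2 top mean [454.  178.7 118.7] mid [453.6 180.1 118.1] ext [23.2 25.2  7.6]
tall top 383 zmax 122.7 top mean [451.7 183.  120.5] mid [451.4 183.2 120.6] ext [25.4 27.1  7.7]
handle scene 772 zmax 152.6 top mean [ 542.  -281.5  150.8] mid [ 540.3 -281.   150.5] ext [60.7 29.3  7.5]
handle top 106 zmax 152.0 top mean [ 534.1 -268.4  150.3] mid [ 534.4 -270.1  150.6] ext [50.8 14.6  8.9]
low tri (array([469.70687409, 349.77681297,  75.06039471]), np.float64(0.9964161409484489))
tall tri (array([452.11588708, 183.57244899, 115.65097471]), np.float64(2.3781891606811807))
bar scene 1555 [ 555.1 -279.3  113.4] ((540.5369873046875, -280.4298095703125), (248.19163513183594, 22.456520080566406), 9.586020469665527)
cork scene [ 452.3 -107.4   10.4] [7.1 6.6 1.2]
rim scene 3580 99.4 ((517.397705078125, -153.92172241210938), (245.6814727783203, 303.8515319824219), 11.16370964050293)
bar top 43 [ 641.7 -261.3  114.4] ((633.2890625, -262.7431640625), (47.72242736816406, 15.305130958557129), 9.376089096069336)
cork top [ 451.5 -116.8   11.7] [7.9 7.7 2. ]
rim top 2054 100.6 ((519.562255859375, -156.6892852783203), (240.84713745117188, 320.28857421875), 9.466139793395996)[ WARN:0@0.994] global loadsave.cpp:1063 imwrite_ Unsupported depth image for selected encoder is fallbacked to CV_8U.
```

Emit:
step_arm:
  series:
    - [15,25,8,0,0,-0.01,0.2]
    - [15,25,8,0,0,-0.01,0.2]
    - [15,25,8,0,0,-0.01,0.2]
    - [15,25,8,0,0,-0.01,0.2]
    - [15,25,8,0,0,-0.01,0.2]
    - [15,25,8,0,0,-0.01,0.2]
    - [15,25,8,0,0,-0.01,0.2]
    - [15,25,8,0,0,-0.01,0.2]
    - [15,25,8,0,0,-0.01,0.2]
    - [15,25,8,0,0,0,0.2]
    - [15,25,8,0,0,0,0.2]
    - [15,25,8,0,0,0,0.2]
    - [15,25,8,0,0,0,0.2]
    - [15,25,8,0,0,0,0.2]
    - [15,25,8,0,0,0,0.2]
    - [15,25,8,0,0,0,0.2]
    - [15,25,8,0,0,0,0.2]
    - [15,25,8,0,0,0,0.2]
    - [0,0,0,0,0,0,0.2]
    - [0,0,0,0,0,0,0.2]

```text
clock: 2.2
tool_pos: [0.4305, -0.1538, 0.3827]
eef_rot: [0.996, 0.085, -0.0, 0.0]
contact_force: [-1.4, -0.0, 0.2]
opening: 0.798
finger_force: 0.0
```

Run:
```python
from h import *
s=r.get_state(); a,d,c=snap("wrist"); cv2.imwrite("pics/w1.png",a); np.savez("w1.npz",a=a,d=d,**c)
print(s["tool_pos"],s["eef_rot"],s["opening"],np.round(c["pose"],3))
```

```text
[ 0.43045998 -0.15383435  0.38265355] [ 9.96341081e-01  8.54657037e-02 -1.97397370e-04  1.60449166e-04] 0.7978220893955532 [[ 0.171  0.949  0.267  0.499]
 [-0.985  0.165  0.047 -0.142]
 [ 0.    -0.271  0.963  0.528]
 [ 0.     0.     0.     1.   ]]
```

View pics/w1.png

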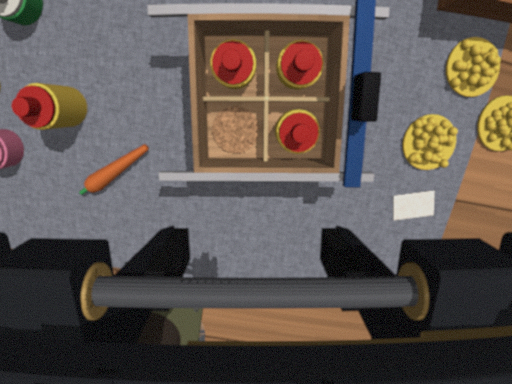

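The wrist picture shows the crate from above: outer rim corners at about (188,15), (350,15), (343,173) and (193,173), the cork disc at (235,131) and the black handle at (367,97). The bar is clear of the compartments.

Run:
```python
from h import *
f=np.load("w1.npz"); a,d=f["a"],f["d"]; c=f
hsv=cv2.cvtColor(a,cv2.COLOR_BGR2HSV).astype(int)
v,u=np.mgrid[0:384,0:512]
P=np.full((384,512,3),np.nan); ok=(d>0)&(v<215); P[ok]=depthpt(c,np.c_[u[ok],v[ok]],d)*1000
reg=(u>170)&(u<360)&(v<190)
br=(hsv[...,1]>70)&reg&(P[...,2]>94)&(P[...,2]<106)&~((hsv[...,0]>95)&(hsv[...,0]<125))
n,l,st,ce=cv2.connectedComponentsWithStats(br.astype(np.uint8)); k=1+np.argmax(st[1:,4]); m=l==k
R=P[m]; rect=cv2.minAreaRect(R[:,:2].astype(np.float32)); print("rim",m.sum(),np.median(R[:,2]),rect)
px=np.c_[u[m],v[m]]; print(" rect at z=100 plane",cv2.minAreaRect((plane(c,px,.1)[:,:2]*1000).astype(np.float32)))
# cork: within compartment, low z
ck=reg&(P[...,2]<30)&(u>205)&(u<264)&(v>102)&(v<165)
print("floor z hist",np.nanpercentile(P[ck][:,2],[5,25,50,75,95]).round(1))
print("cork hsv",hsv[131,235],hsv[106,210],hsv[160,212],"med",np.median(hsv[125:138,228:242].reshape(-1,3),0))
Q=P[ck&(P[...,2]>9.5)]; print("z>9.5",len(Q),Q.mean(0))
hd=(hsv[...,2]<50)&(u>350)&(u<385)&(v>65)&(v<125); H=P[hd]; T=H[H[:,2]>148]
print("handle",np.nanpercentile(H[:,2],98),cv2.minAreaRect(T[:,:2].astype(np.float32)),len(T))
bl=(hsv[...,0]>100)&(hsv[...,0]<120)&(hsv[...,1]>150)&(u>330)&(u<390)&(v<195); B=P[bl]; T=B[(B[:,2]>109)&(B[:,2]<119)]
print("bar",np.median(B[:,2]),cv2.minAreaRect(T[:,:2].astype(np.float32)))
tri=cv2.resize(a[95:175,195:275],(640,640),interpolation=cv2.INTER_NEAREST); cv2.imwrite("pics/cork.png",tri)
```

```text
rim 3696 99.06021126256964 ((518.8878784179688, -156.57980346679688), (212.96173095703125, 214.14732360839844), 9.613815307617188)
 rect at z=100 plane ((518.8028564453125, -156.4626922607422), (212.1038818359375, 213.53106689453125), 9.628499031066895)
floor z hist [ 6.   7.4  9.2 10.4 15.2]
cork hsv [ 13 115 155] [ 15 103 111] [ 16 122  88] med [ 14. 115. 168.]
z>9.5 1493 [ 455.40237461 -114.15272923   11.82261102]
handle 152.4567812533622 ((538.57666015625, -277.9300537109375), (57.436622619628906, 23.1097412109375), 10.570036888122559) 858
bar nan ((539.55126953125, -277.8935852050781), (244.04171752929688, 23.37753677368164), 9.624184608459473)
```

View pics/cork.png

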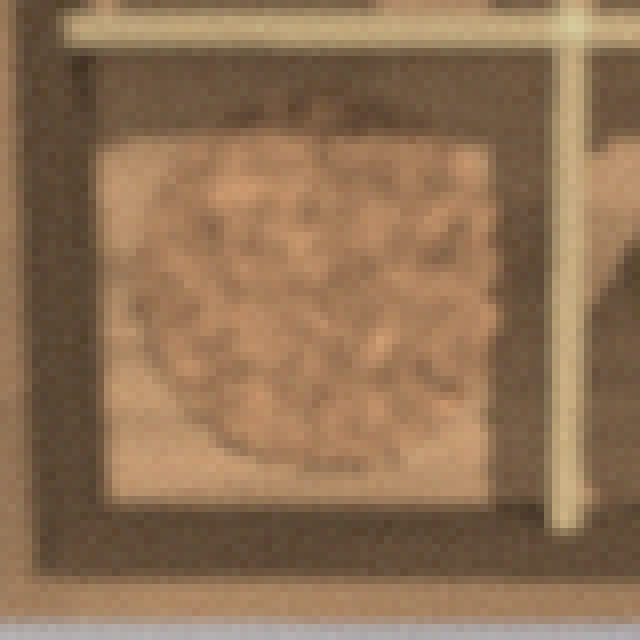

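The crop shows the disc spanning columns 138–497 and rows about 97–470, so its centre is near full-picture pixel (234.7,130.4).

Emit:
step_arm:
  series:
    - [-2,30,-5,0,0,0,0.3]
    - [-2,30,-5,0,0,0,0.3]
    - [-2,30,-5,0,0,0,0.3]
    - [-2,30,-5,0,0,0,0.3]
    - [-2,30,-5,0,0,0,0.3]
    - [-2,30,-5,0,0,0,0.3]
    - [-2,30,-5,0,0,0,0.3]
    - [-2,30,-5,0,0,0,0.3]
    - [-2,30,-5,0,0,0,0.3]
    - [-2,30,-5,0,0,0,0.3]
    - [-2,30,-5,0,0,0,0.3]
    - [-2,30,-5,0,0,0,0.3]
    - [-2,30,-5,0,0,0,0.3]
    - [-2,30,-5,0,0,0,0.3]
    - [-2,30,-5,0,0,0,0.3]
    - [-2,30,-5,0,0,0,0.3]
    - [0,0,0,0,0,0,0.3]
    - [0,0,0,0,0,0,0.3]

```text
clock: 4.05
tool_pos: [0.3989, 0.3246, 0.3021]
eef_rot: [0.996, 0.084, -0.0, 0.001]
contact_force: [-0.3, -0.8, 0.1]
opening: 0.698
finger_force: 0.0
```

Run:
```python
from h import *
f=np.load("w1.npz"); print("cork ray z=11",plane(f,[234.7,130.4],.011)*1000)
s=r.get_state(); a,d,c=snap("wrist"); cv2.imwrite("pics/w2.png",a); np.savez("w2.npz",a=a,d=d,**c)
print(s["tool_pos"],s["eef_rot"])
hsv=cv2.cvtColor(a,cv2.COLOR_BGR2HSV).astype(int); h,S,V=hsv[...,0],hsv[...,1],hsv[...,2]
red=(((h<8)|(h>172))&(S>150)&(V>60)).astype(np.uint8)
n,l,st,ce=cv2.connectedComponentsWithStats(red)
for k in range(1,n):
    if st[k,4]<200: continue
    v,u=np.nonzero((l==k)&(d>0)); P=depthpt(c,np.c_[u,v],d)*1000
    zt=np.percentile(P[:,2],95); T=P[P[:,2]>zt-5]
    print(st[k],ce[k].round(),"ztop",zt.round(1),cv2.minEnclosingCircle(T[:,:2].astype(np.float32)),T.mean(0).round(1))
```

```text
cork ray z=11 [[ 458.95919531 -114.60194635   11.        ]]
[0.39894047 0.32464615 0.30207636] [ 9.96435693e-01  8.43488276e-02 -4.66360671e-04  9.83525170e-04]
[ 222   82   46   47 1708] [245. 105.] ztop 79.8 ((470.78826904296875, 349.39410400390625), 13.645931243896484) [470.7 349.4  79.1]
[ 352  120   50   50 1887] [377. 144.] ztop 119.8 ((452.9864196777344, 183.2799530029297), 14.271985054016113) [453.3 184.2 119. ]
```

View pics/w2.png

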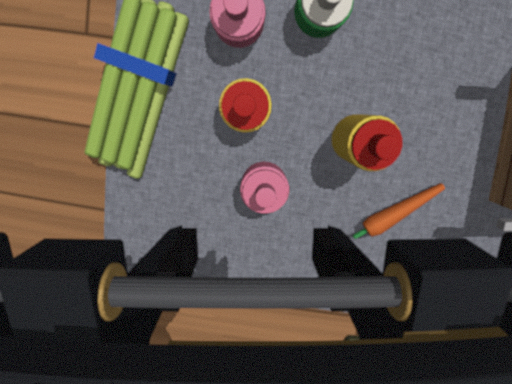

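The wrist picture shows the low jar's lid at (245,105), the tall jar at (377,144), and pink jars at (265,190) and (238,15). The low knob at (470.7,349.4,80) agrees with the two-view result, and the cork ray agrees with the crate's geometry.

Emit:
step_arm:
  series:
    - [9,3,-10,0,0,0,0.3]
    - [9,3,-10,0,0,0,0.3]
    - [9,3,-10,0,0,0,0.3]
    - [9,3,-10,0,0,0,0.3]
    - [9,3,-10,0,0,0,0.3]
    - [9,3,-10,0,0,0,0.3]
    - [9,3,-10,0,0,0,0.3]
    - [9,3,-10,0,0,0,0.3]
    - [0,0,-20,0,0,0,0.3]
    - [0,0,-20,0,0,0,0.3]
    - [0,0,-20,0,0,0,0.3]
    - [0,0,-20,0,0,0,0.3]
    - [0,0,-20,0,0,0,0.3]
    - [0,0,-20,0,0,0,0.3]
    - [0,0,0,0,0,0,0.3]
    - [0,0,0,0,0,0,0.3]
    - [0,0,0,0,0,0,0.3]

```text
clock: 5.8
tool_pos: [0.4713, 0.3506, 0.1036]
eef_rot: [0.996, 0.085, 0.001, -0.001]
contact_force: [-0.5, 0.3, -0.3]
opening: 0.703
finger_force: 0.0
```

Emit:
step_arm:
  series:
    - [0,-1,-12,0,0,0,0.3]
    - [0,0,-12,0,0,0,0.3]
    - [0,0,-12,0,0,0,0.3]
    - [0,0,-11,0,0,0,0.3]
    - [0,0,0,0,0,0,0.3]
    - [0,0,0,0,0,0,0.3]
    - [0,0,0,0,0,0,0.8]
    - [0,0,0,0,0,0,0.8]
    - [0,0,0,0,0,0,0.8]
    - [0,0,0,0,0,0,0.8]
    - [0,0,0,0,0,0,0.8]
    - [0,0,0,0,0,0,0.8]
  force: 20

```text
clock: 7.0
tool_pos: [0.4707, 0.3491, 0.0559]
eef_rot: [0.996, 0.085, 0.0, -0.0]
contact_force: [0.0, 0.5, 1.7]
opening: 0.316
finger_force: 20.0
```

Emit:
step_arm:
  series:
    - [0,0,6,0,0,0,0.8]
    - [0,0,14,0,0,0,0.8]
    - [0,0,20,0,0,0,0.8]
    - [0,0,20,0,0,0,0.8]
    - [0,0,20,0,0,0,0.8]
    - [0,0,20,0,0,0,0.8]
    - [0,0,20,0,0,0,0.8]
    - [0,0,20,0,0,0,0.8]
    - [0,0,20,0,0,0,0.8]
    - [0,0,14,0,0,0,0.8]
    - [0,0,6,0,0,0,0.8]
    - [0,0,0,0,0,0,0.8]

```text
clock: 8.2
tool_pos: [0.4708, 0.349, 0.237]
eef_rot: [0.996, 0.085, 0.001, -0.0]
contact_force: [-0.0, -0.1, -2.3]
opening: 0.307
finger_force: 20.0
```

Emit:
step_arm:
  series:
    - [0,-8,0,0,0,0,0.8]
    - [0,-16,0,0,0,0,0.8]
    - [0,-25,0,0,0,0,0.8]
    - [-1,-25,0,0,0,0,0.8]
    - [-1,-25,0,0,0,0,0.8]
    - [-1,-25,0,0,0,0,0.8]
    - [-1,-25,0,0,0,0,0.8]
    - [-1,-25,0,0,0,0,0.8]
    - [-1,-25,0,0,0,0,0.8]
    - [-1,-25,0,0,0,0,0.8]
    - [-1,-25,0,0,0,0,0.8]
    - [-1,-25,0,0,0,0,0.8]
    - [-1,-25,0,0,0,0,0.8]
    - [-1,-25,0,0,0,0,0.8]
    - [0,-25,0,0,0,0,0.8]
    - [0,-25,0,0,0,0,0.8]
    - [0,-25,0,0,0,0,0.8]
    - [0,-25,0,0,0,0,0.8]
    - [0,-25,0,0,0,0,0.8]
    - [0,-10,0,0,0,0,0.8]

```text
clock: 10.2
tool_pos: [0.4576, -0.1138, 0.2351]
eef_rot: [0.997, 0.082, -0.001, 0.001]
contact_force: [-0.8, 0.9, -1.0]
opening: 0.308
finger_force: 20.0
```

Emit:
step_arm:
  series:
    - [0,-6,0,0,0,0,0.8]
    - [0,0,0,0,0,0,0.8]
    - [0,0,0,0,0,0,0.8]
    - [0,0,0,0,0,0,0.8]

```text
clock: 10.6
tool_pos: [0.4597, -0.1147, 0.2358]
eef_rot: [0.996, 0.086, 0.0, -0.0]
contact_force: [-0.8, 0.2, -1.8]
opening: 0.312
finger_force: 20.0
```

Run:
```python
from h import *
s=r.get_state(); print(s["tool_pos"],s["eef_rot"],s["contact_force"],s["opening"])
ims=[]
for n in("scene","top","wrist"):
    a,d,c=snap(n); ims.append(a)
    p=s["tool_pos"]
    hsv=cv2.cvtColor(a,cv2.COLOR_BGR2HSV).astype(int); h,S,V=hsv[...,0],hsv[...,1],hsv[...,2]
    m=(h>18)&(h<35)&(S>150)&(V>60)&(d>0); v,u=np.nonzero(m); P=depthpt(c,np.c_[u,v],d)*1000
    k=(np.hypot(P[:,0]-p[0]*1000,P[:,1]-p[1]*1000)<55)&(P[:,2]>150)
    if k.sum()>10: print(n,k.sum(),P[k].min(0).round(1),P[k].max(0).round(1))
cv2.imwrite("pics/s3.png",np.hstack([ims[0][100:384,50:350],ims[2][:284,100:400]]))
```

```text
[ 0.45967323 -0.1147422   0.23579197] [ 9.96303058e-01  8.59077415e-02  7.95308977e-05 -2.65931262e-04] [-0.7583462   0.24821238 -1.76505175] 0.31247218946287514
scene 403 [ 444.7 -150.8  181.3] [493.8 -90.4 228.2]
top 127 [ 419.3 -148.   195.3] [468.7 -66.1 316.4]
wrist 1527 [ 453.7 -155.1  184.3] [494.9 -77.3 326.9]
```

View pics/s3.png

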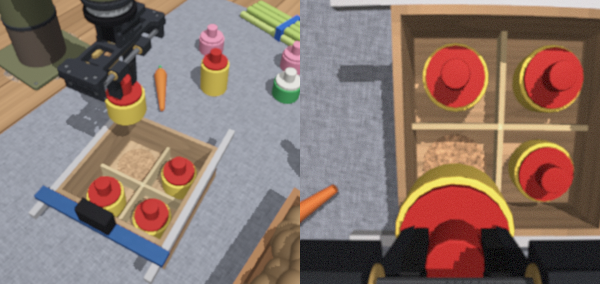

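The jar hangs upright over the cork compartment: in the left half its body is at (127,108), above the cork at (135,155). Its underside measures about 180 mm, as expected.

Emit:
step_arm:
  series:
    - [0,0,-8,0,0,0,0.8]
    - [0,0,-16,0,0,0,0.8]
    - [0,0,-16,0,0,0,0.8]
    - [0,0,-16,0,0,0,0.8]
    - [0,0,-16,0,0,0,0.8]
    - [0,0,-16,0,0,0,0.8]
    - [0,0,-16,0,0,0,0.8]
    - [0,0,-12,0,0,0,0.8]
    - [0,0,-12,0,0,0,0.8]
    - [0,0,-8,0,0,0,0.8]
    - [0,0,-8,0,0,0,0.8]
    - [0,0,-5,0,0,0,0.8]
    - [0,0,-5,0,0,0,0.8]
    - [0,0,-3,0,0,0,0.8]
    - [0,0,0,0,0,0,0.8]
    - [0,0,0,0,0,0,0.8]

```text
clock: 12.35
tool_pos: [0.4597, -0.1161, 0.0789]
eef_rot: [0.996, 0.085, 0.0, 0.0]
contact_force: [-0.8, 0.5, -0.6]
opening: 0.311
finger_force: 20.0
```

Emit:
step_arm:
  series:
    - [0,1,-3,0,0,0,0.8]
    - [0,0,-2,0,0,0,0.8]
    - [0,0,-2,0,0,0,0.8]
    - [0,0,-1,0,0,0,0.8]
    - [0,0,-1,0,0,0,0.8]
    - [0,0,-1,0,0,0,0.8]
    - [0,0,0,0,0,0,0.8]
    - [0,0,0,0,0,0,0.8]

```text
clock: 13.15
tool_pos: [0.4596, -0.115, 0.0687]
eef_rot: [0.996, 0.085, 0.0, 0.0]
contact_force: [0.2, -0.1, -1.6]
opening: 0.315
finger_force: 20.0
```

Emit:
step_arm:
  series:
    - [0,0,-1,0,0,0,0.8]
    - [0,0,0,0,0,0,0.8]
    - [0,0,-1,0,0,0,0.8]
    - [0,0,0,0,0,0,0.8]
    - [0,0,0,0,0,0,0.8]

```text
clock: 13.65
tool_pos: [0.4596, -0.115, 0.0669]
eef_rot: [0.996, 0.085, 0.0, 0.0]
contact_force: [-0.1, 0.1, 0.9]
opening: 0.309
finger_force: 20.0
```

Emit:
step_arm:
  series:
    - [0,0,-1,0,0,0,0.8]
    - [0,0,0,0,0,0,0.8]
    - [0,0,0,0,0,0,0.8]

```text
clock: 13.95
tool_pos: [0.4596, -0.1148, 0.0667]
eef_rot: [0.996, 0.085, 0.0, 0.0]
contact_force: [-2.1, 1.7, 11.9]
opening: 0.311
finger_force: 20.0
```

Emit:
step_arm:
  series:
    - [0,0,1,0,0,0,0.8]
    - [0,0,0,0,0,0,0.62]
    - [0,0,0,0,0,0,0.55]
    - [0,0,0,0,0,0,0.52]
    - [0,0,0,0,0,0,0.52]
    - [0,0,0,0,0,0,0.52]

```text
clock: 14.55
tool_pos: [0.4596, -0.115, 0.0666]
eef_rot: [0.996, 0.085, -0.0, 0.0]
contact_force: [1.4, 0.3, -0.6]
opening: 0.48
finger_force: 0.0
```

Emit:
step_arm:
  series:
    - [0,0,5,0,0,0,0.52]
    - [0,0,10,0,0,0,0.52]
    - [0,0,20,0,0,0,0.52]
    - [0,0,25,0,0,0,0.52]
    - [0,0,25,0,0,0,0.52]
    - [0,-5,25,0,0,0,0.4]
    - [0,-15,25,0,0,0,0.3]
    - [-5,-20,25,0,0,0,0.2]
    - [-10,-20,25,0,0,0,0.2]
    - [-10,-20,20,0,0,0,0.2]
    - [0,-10,10,0,0,0,0.2]
    - [0,0,0,0,0,0,0.2]
    - [0,0,0,0,0,0,0.2]
    - [0,0,0,0,0,0,0.2]

```text
clock: 15.95
tool_pos: [0.4342, -0.2039, 0.2813]
eef_rot: [0.996, 0.086, -0.001, -0.0]
contact_force: [-0.0, -0.0, 0.1]
opening: 0.801
finger_force: 0.0
```

Run:
```python
from h import *
s=r.get_state(); a,d,c=snap("wrist"); cv2.imwrite("pics/w4.png",a); print(s["tool_pos"])
hsv=cv2.cvtColor(a,cv2.COLOR_BGR2HSV).astype(int); h,S,V=hsv[...,0],hsv[...,1],hsv[...,2]
v,u=np.mgrid[0:384,0:512]; ok=(d>0)&(v<220)
P=np.full((384,512,3),np.nan); P[ok]=depthpt(c,np.c_[u[ok],v[ok]],d)*1000
red=((h<8)|(h>172))&(S>150)&(V>60)&ok
n,l,st,ce=cv2.connectedComponentsWithStats(red.astype(np.uint8))
for k in range(1,n):
    if st[k,4]<300: continue
    Q=P[l==k]; zt=np.percentile(Q[:,2],95); T=Q[Q[:,2]>zt-5]; L=Q[Q[:,2]<68]
    A=np.c_[T[:,:2],np.ones(len(T))]; print(ce[k].round(),"ztop",zt.round(1),"knob",T.mean(0).round(1),"lid",np.percentile(L,[2,98],axis=0).mean(0).round(1),len(L))
hd=(V<50)&(abs(P[...,0]-539)<60)&(abs(P[...,1]+278)<50)&(P[...,2]>147); T=P[hd]
print("handle",T[:,2].max(),cv2.minAreaRect(T[:,:2].astype(np.float32)),len(T))
```

```text
[ 0.43424721 -0.20389783  0.28128891]
[272.  44.] ztop 87.7 knob [ 577.4 -198.3   86.9] lid [ 577.4 -198.5   59.3] 1659
[183.  44.] ztop 87.7 knob [560.4 -98.9  86.9] lid [560.5 -98.3  59.6] 1606
[186. 134.] ztop 90.6 knob [ 460.1 -115.7   90. ] lid [ 459.5 -115.2   62.3] 1370
[270. 134.] ztop 87.8 knob [ 477.8 -215.2   87. ] lid [ 477.2 -215.4   59.1] 1388
handle 154.06885415546785 ((539.0509033203125, -277.9718322753906), (58.059539794921875, 23.164474487304688), 9.626046180725098) 1701
```

View pics/w4.png

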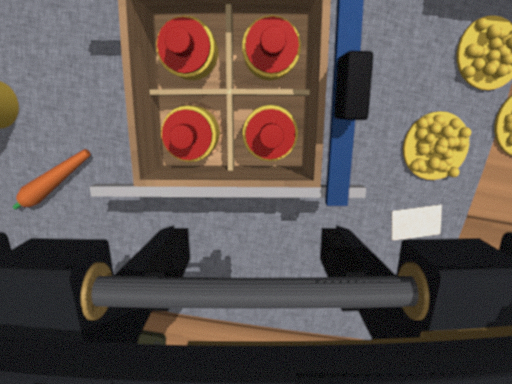

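The placed jar stands at (186,134) in the picture. Its knob top is at 90.6 mm, below the 100 mm rim, and knob and lid are concentric, so it is upright. The handle is at (353,85), measured at (539,-278).

Emit:
step_arm:
  series:
    - [13,-9,0,0,0,0,0.2]
    - [13,-9,0,0,0,0,0.2]
    - [13,-9,0,0,0,0,0.2]
    - [13,-9,0,0,0,0,0.2]
    - [13,-9,0,0,0,0,0.2]
    - [13,-9,0,0,0,0,0.2]
    - [13,-10,0,0,0,0,0.2]
    - [14,-10,-10,0,0,0,0.2]
    - [0,0,-20,0,0,0,0.2]
    - [0,0,-20,0,0,0,0.2]
    - [0,0,-20,0,0,0,0.2]
    - [0,0,-15,0,0,0,0.2]
    - [0,0,-10,0,0,0,0.2]
    - [0,0,0,0,0,0,0.2]
    - [0,0,0,0,0,0,0.2]

```text
clock: 17.5
tool_pos: [0.54, -0.2787, 0.1869]
eef_rot: [0.996, 0.085, 0.0, -0.0]
contact_force: [-0.5, 0.4, -0.5]
opening: 0.802
finger_force: 0.0
```

Emit:
step_arm:
  series:
    - [0,0,-16,0,0,0,0.2]
    - [-1,0,-16,0,0,0,0.2]
    - [0,0,-16,0,0,0,0.2]
    - [0,0,-14,0,0,0,0.2]
    - [0,0,-2,0,0,0,0.2]
    - [0,0,0,0,0,0,0.9]
    - [0,0,0,0,0,0,0.9]
    - [0,0,0,0,0,0,0.9]
    - [0,0,0,0,0,0,0.9]
    - [0,0,0,0,0,0,0.9]
    - [0,0,0,0,0,0,0.9]
    - [0,0,0,0,0,0,0.9]
  force: 15

```text
clock: 18.7
tool_pos: [0.5387, -0.2792, 0.1229]
eef_rot: [0.996, 0.085, 0.0, 0.0]
contact_force: [-1.0, 0.2, 1.9]
opening: 0.27
finger_force: 15.0
```

Emit:
step_arm:
  series:
    - [-1,6,0,0,0,0,0.9]
    - [-2,12,0,0,0,0,0.9]
    - [-2.5,15,0,0,0,0,0.9]
    - [-2.5,15,0,0,0,0,0.9]
    - [-2.5,15,0,0,0,0,0.9]
    - [-2.5,15,0,0,0,0,0.9]
    - [-2.5,15,0,0,0,0,0.9]
    - [-2.5,15,0,0,0,0,0.9]
    - [-2.5,15,0,0,0,0,0.9]
    - [-2.5,15,0,0,0,0,0.9]
    - [-2.5,15,0,0,0,0,0.9]
    - [-2.5,15,0,0,0,0,0.9]
    - [-2.5,15,0,0,0,0,0.9]
    - [-2.5,15,0,0,0,0,0.9]
    - [-2.5,15,0,0,0,0,0.9]
    - [-2.5,15,0,0,0,0,0.9]
    - [-2,12,0,0,0,0,0.9]
    - [-1,6,0,0,0,0,0.9]
    - [0,0,0,0,0,0,0.9]
    - [0,0,0,0,0,0,0.9]

```text
clock: 20.7
tool_pos: [0.497, -0.0313, 0.1229]
eef_rot: [0.996, 0.085, -0.0, -0.001]
contact_force: [-0.9, 1.7, 6.8]
opening: 0.268
finger_force: 15.0
```

Emit:
step_arm:
  series:
    - [-0.5,3,0,0,0,0,0.9]
    - [-0.5,3,0,0,0,0,0.9]
    - [-0.5,3,0,0,0,0,0.9]
    - [0,2,0,0,0,0,0.9]
    - [0,0,0,0,0,0,0.9]
    - [0,0,0,0,0,0,0.9]

```text
clock: 21.3
tool_pos: [0.4953, -0.0213, 0.1228]
eef_rot: [0.996, 0.085, -0.001, -0.0]
contact_force: [-1.0, -0.7, 6.9]
opening: 0.271
finger_force: 15.0
```

Emit:
step_arm:
  series:
    - [0,0,0,0,0,0,0.5]
    - [0,0,0,0,0,0,0.2]
    - [0,0,0,0,0,0,0.2]
    - [0,0,0,0,0,0,0.2]
    - [0,0,0,0,0,0,0.2]
    - [0,0,8,0,0,0,0.2]
    - [0,0,15,0,0,0,0.2]
    - [0,0,25,0,0,0,0.2]
    - [0,0,25,0,0,0,0.2]
    - [0,0,25,0,0,0,0.2]
    - [-10,-10,25,0,0,0,0.2]
    - [-15,-15,25,0,0,0,0.2]
    - [-20,-20,20,0,0,0,0.2]
    - [-15,-15,10,0,0,0,0.2]
    - [0,0,0,0,0,0,0.2]
    - [0,0,0,0,0,0,0.2]

```text
clock: 22.9
tool_pos: [0.4363, -0.082, 0.3012]
eef_rot: [0.996, 0.084, 0.001, 0.0]
contact_force: [-0.3, 0.8, 0.8]
opening: 0.802
finger_force: 0.0
```

Run:
```python
from h import *
s=r.get_state(); a,d,c=snap("wrist"); b,_,_=snap("scene"); cv2.imwrite("pics/w5.png",np.hstack([b[90:384,40:380],a[:294,60:460]])); print(s["tool_pos"],s["clock"])
hsv=cv2.cvtColor(a,cv2.COLOR_BGR2HSV).astype(int); h,S,V=hsv[...,0],hsv[...,1],hsv[...,2]
v,u=np.mgrid[0:384,0:512]; ok=(d>0)&(v<220)
P=np.full((384,512,3),np.nan); P[ok]=depthpt(c,np.c_[u[ok],v[ok]],d)*1000
bl=(h>100)&(h<120)&(S>150)&(P[...,2]>109)&(P[...,2]<119); bc=cv2.minAreaRect(P[bl][:,:2].astype(np.float32)); print(bc)
e=np.array([-.167,.986]); print("bar crate y",(np.array(bc[0])-[518.8,-156.5])@e)
```

```text
[ 0.43626082 -0.08199115  0.3012249 ] 22.9
((489.7995910644531, -22.847366333007812), (233.63021850585938, 23.84258270263672), 9.760868072509766)
bar crate y 136.62456508789063
```

View pics/w5.png

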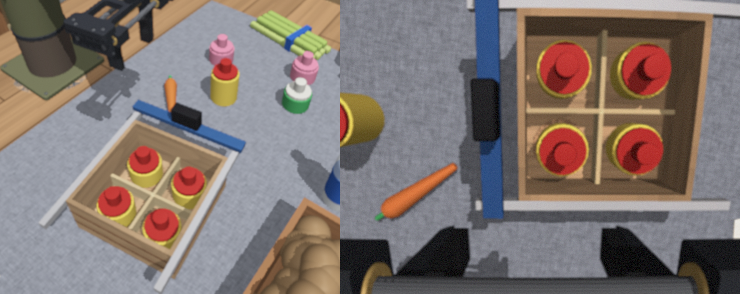

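The bar is past the far end, with its handle at (485,110) in the right half. All four jars sit below the rim and the tall jar is untouched.

```bash
python3 -c "
from plant import r
print(r.finish_job())"
```

```text
the job is handed in; nothing more can be done
None
```

The job is handed in at about 23 s: the low jar stands upright on the cork with its top about 9 mm below the rim, the check bar slid right across to the far end without catching, and the tall jar is where it was.

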